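# Light check of a glass cell before a white tile

### The job

Set up the inspection station for a light check: first take the white tile out of its slotted stand, stand its foot in the channel at the station's end and leave it leaning back against the dark upright rest, centred on the beam and square to it. Then take the blue-capped cell by its two frosted faces only, never touching its clear windows, and hold it upright and still in the lamp's beam, clear of the station, about half-way between lamp and tile, so that the beam passes squarely through the middle of both windows; finish while still holding it there. Leave the orange-capped cell and everything else on the bench undisturbed.

Things in the scene. Friction and masses are not known exactly. Their poses are not given: they have to be found in the camera images.
- station: Fixed inspection station; origin on the bench surface, z up. Aluminium base plate 90 (x) by 400 (y) by 12 mm high, y = -180 to +220. The level beam runs along its y at x = 0, 65 mm above the bench, from an ivory lamp housing (y = +135 to +215, 80 wide, top at 105 mm, black snout out to y = +124) to the tile rest at the -y end
- tile_channel (a point): middle of the floor of the foot channel, 12 mm above the bench; axes as the station. The channel runs along x, 22 mm wide in y and 6 mm deep, between a front lip (6 mm thick, on the lamp side) and a ledge
- rest_top (a point): middle of the top front edge of the dark upright rest, 72 mm above the bench, 24 mm to -y of the channel's middle; the rest is 76 wide, 10 thick. A tile with its foot in the channel leans on this edge, its top tipped to -y, away from the lamp, 0.2 to 0.4 rad from upright
- beam_mid (a point): point on the beam's centre line, half-way between lamp snout and tile; axes as the station (y along the beam, towards the lamp). It lies 65 mm above the bench. The beam is drawn as a thin yellow ray, 4 mm thick
- tile_stand: grey slotted stand, fixed, 100 by 50 by 25 mm high, origin at the middle of its underside; slot along its x, 18 mm deep, holds the tile upright with 2 mm play each way
- tile_center (a point): white ceramic tile, loose, about 200 g, 80 wide (x) by 10 thick (y) by 110 mm tall (z): this point is its centre, half-way up. It starts upright in its stand with its top 117 mm above the bench
- tile_foot (a point): middle of the tile's underside, 55 mm below its centre along its own z; axes as the tile
- cell_stand: black stand, fixed, 60 by 60 by 25 mm high, origin at the middle of its underside; its well, 15 mm deep, holds the blue-capped cell upright with 1.5 mm play at most
- cell_center (a point): rectangular glass cell with a blue cap, loose, about 40 g, 18 (x) by 26 (y) by 50 mm tall, the cap 4 mm more; centre, half-way up. Frosted white faces look to its +x and -x (18 mm apart, 24 mm long in y); the two clear windows, 14 mm wide, look to +y and -y. It starts with its bottom 10 mm above the bench, so that 35 mm of glass stands above its stand.
- spare_center (a point): a like cell with an orange cap in a like stand, to be left alone; centre, half-way up
- spare_stand: black stand of the orange-capped cell, fixed, as the other
- reagent: amber bottle, 60 mm across, 130 tall; origin under its middle, as for the other bystanders
- beaker: open glass beaker, 66 across, 85 tall
- jar: white jar with a blue lid, 56 across, 70 tall
- weight: brass weight with a knob, 36 across, 58 tall
- dish: clear flat dish, 94 across, 15 tall
- spatula: slim steel spatula, 175 mm long, lying on the far side of the bench
Mind the look-alikes: they are no part of the job. Of the things that look like the part that bears tile_center, the middle-sized one is meant.

How it is judged:
By the outcome, as a careful person would: the job done as asked, in the order asked, and still so for the second after the job is handed in, while the arm keeps its last pose, push and grip.
It also fails if it takes over 54 s, if anything falls off the work surface, if the arm or the gripper's body presses on something with over 40 N, if the wrist force passes 120 N, or if a joint passes its speed limit or range.

### The arm

A 6-joint arm with a two-finger parallel gripper is mounted at the origin on the work surface. World frame = base frame: x ahead of the robot, y to its left, z up, the work surface at z = 0. Lengths are in m, angles in rad, forces in N, time in s.
With the tool pointing down it reaches from about 0.375 to 0.9 m from the base axis. Payload 3.1 kg.
Tool frame: the origin (TCP) lies on the centre line of the jaws, within the pads' length; the fingertips stand 17 mm ahead of it and the grasp point (between the pads) lies 2 mm behind it; y points along the fingers, z is the direction in which the jaws open and shut, and the axes are right-handed (so a half turn about y gives the same grasp; the last joint's range is limited). The gripper opens to 85 mm and grips with 20 to 120 N. Pads are 22 mm wide; open, the fingers measure 114 mm over their backs; the gripper's body (76 mm by 85 mm) begins 54 mm behind the grasp point. The pads swing forward as they close: fully open they stand 13 mm farther back than shut.
Start: joints at [0.989, 0.527, 1.433, -0, 1.181, -0.178], TCP at [0.246, 0.575, 0.248] pointing down, gripper open.
Joint ranges: [-3.08, 3.08], [-0.75, 2.2], [0.22, 2.44], [-1.43, 4.57], [0, 2.65], [-2.85, 2.85]. Speed limits (rad/s): [2.79, 2.79, 3.14, 3.14, 3.14, 3.14].

### API

Orientations are given as a unit quaternion [x, y, z, w].
In Python, from station import manip gives the robot as it stands.
- The arm moves only by the shell command python3 -m handwheel 'ROWS' [FORCE]. ROWS is JSON, one flat list of numbers, 7 for each row, row after row: the shift along the tool's x, y, z in cm, then the turn, a rotation vector about the tool's x, y, z in rad, then the finger opening in cm, from 0 to 8.54. A call has 1 to 10 rows; each row is the pose to reach, as a shift and turn from the pose commanded when the call began, along the tool's axes at that moment; what a row does not reach only later rows make up. A row lasts 1/12 s, in which the tool goes at most 41.7 mm and 7.16 degrees, less where a joint would pass 70% of its speed; a pose out of reach is approached as far as the arm can. A call with a gripper value outside its range is refused whole. The fingers move at their own pace and stop on an object; FORCE is the grip in N (left out, the last holds). Time passes only in rows, so rows that repeat a pose let the fingers close. It gives the time, the measured TCP pose, the force and the opening at its end, in the units of the state.
- manip.sense(): the state, without advancing time (a new reading comes with each control period).
- manip.snapshot(name): name is "scene" or "side" or "wrist"; returns a dict with "frame" (400x640x3 uint8, red, green, blue), "depth" (400x640 float32, m along the optical axis (not along the pixel's ray), 0 where there is no reading), "camera_matrix" (3x3 intrinsics, pixels), "k1" (the pictures are not rectified: a ray, as slopes to the right and down, at radius r is drawn at 1 + k1 r^2 times it, then the intrinsics apply), "rvec" (rotation vector, rad) and "tvec" (3), from world to camera coordinates, as OpenCV has them. Camera axes: x right, y down, z forward; pixel columns grow to the right and rows downward; lengths in m; the calibration is good to about 2 mm. A picture is of the moment at which its call begins.
- manip.sign_off(): hands the job in, once; it reports no verdict.
The state is a dict: "t": time; "q": joint angles; "qd": joint speeds; "tau": joint torques, N m; "tcp_pos": TCP position; "tool_rot": TCP orientation; "force": force on the tool from outside, world axes, zero at the start; "ft_torque": the same for the moment, N m; "finger_gap": opening from 0.0 (shut) to 1.0 (fully open).
Only numpy, scipy, OpenCV 4.12 (cv2) and the standard library are available. Lean on these libraries where they do the work, as an engineer would, in place of code of your own. Each camera call takes 0.05 s, during which the arm holds its last target.

## Working session

There is one attempt and no reset: what is moved stays moved. The work goes in short steps, Python scripts to look and compute and a shell command to move; the robot and the scene stay as the last step left them, time stands still between calls to the robot, and variables do not carry over. Pictures are saved under pics/ and viewed, and the job is handed in when it is done.

```bash
ls -la; mkdir -p pics; cat > h.py <<'E'
import numpy as np, cv2, sys
from scipy.spatial.transform import Rotation as R
from station import manip
def snap(n,fn=None):
    s=manip.snapshot(n)
    np.savez('last_%s.npz'%n,**{k:np.array(s[k]) for k in s})
    if fn: cv2.imwrite('pics/'+fn,s['frame'][:,:,::-1])
    return s
def load(n): 
    d=np.load('last_%s.npz'%n); return {k:d[k] for k in d}
def ray(s,px):
    K=np.array(s['camera_matrix']);k1=float(s['k1'])
    d=np.array([[(px[0]-K[0,2])/K[0,0],(px[1]-K[1,2])/K[1,1]]])[0]
    u=d.copy()
    for _ in range(30): u=d/(1+k1*(u@u))
    Rm=cv2.Rodrigues(np.array(s['rvec'],float))[0];t=np.array(s['tvec'],float).ravel()
    return -Rm.T@t, Rm.T@np.array([u[0],u[1],1.])
def onz(s,px,z):
    o,d=ray(s,px); return o+d*(z-o[2])/d[2]
def dep(s,px):
    o,d=ray(s,px); return o+d*float(s['depth'][int(round(px[1])),int(round(px[0]))])
def tri(rs):
    A=np.zeros((3,3));b=np.zeros(3)
    for o,d in rs:
        d=d/np.linalg.norm(d);P=np.eye(3)-np.outer(d,d);A+=P;b+=P@o
    p=np.linalg.solve(A,b)
    return p,[np.linalg.norm(np.cross(p-o,d/np.linalg.norm(d))) for o,d in rs]
def proj(s,p):
    Rm=cv2.Rodrigues(np.array(s['rvec'],float))[0];t=np.array(s['tvec'],float).ravel()
    c=Rm@np.array(p)+t;u=c[:2]/c[2];u=u*(1+float(s['k1'])*(u@u));K=s['camera_matrix']
    return np.array([K[0][0]*u[0]+K[0][2],K[1][1]*u[1]+K[1][2]])
E
python3 - <<'E'
from h import *
np.set_printoptions(precision=4,suppress=True)
for n in('scene','side','wrist'):
    s=snap(n,n+'0.png'); o,d=ray(s,(320,200)); print(n,o,d,s['k1'],s['camera_matrix'][0][0])
print(manip.sense())
E
```

```text
total 12
drwxr-xr-x  3 agent agent 4096 Dec  7 14:49 .
drwxr-xr-x 23 root  root  4096 Dec  7 14:49 ..
drwxr-xr-x  2 agent agent 4096 Dec  7 14:49 pics
scene [ 1.2658 -0.2481  1.2437] [-0.5286  0.2146 -0.8217] -0.021166742182744298 508.42915316426047
side [0.3865 0.9915 1.0838] [ 0.0996 -0.6866 -0.7203] -0.004938796722377398 475.23112655961785
wrist [0.1756 0.6042 0.373 ] [ 0.2764 -0.1207 -0.9534] -0.012292036488195837 330.3098480829463
{'t': 0.15, 'q': array([ 0.9885,  0.5283,  1.4336,  0.    ,  1.1814, -0.1785]), 'qd': array([ 0.0005, -0.0008, -0.0031, -0.    , -0.0008,  0.0001]), 'tau': array([  0.0005, -44.2746, -17.8277,  -0.0003,   0.0056,   0.    ]), 'tcp_pos': array([0.2452, 0.5743, 0.2476]), 'tool_rot': array([ 0.6933, -0.142 ,  0.1416, -0.6922]), 'force': array([ 0.7926, -0.059 ,  0.0542]), 'ft_torque': array([-0.0057, -0.0501, -0.0835]), 'finger_gap': 1.0015569418421593}
```

View pics/scene0.png

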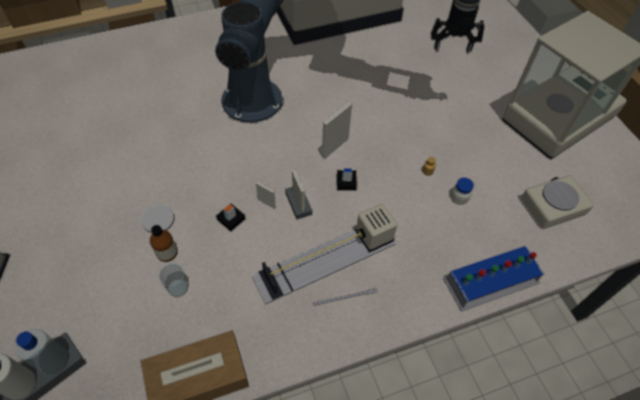

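View pics/side0.png

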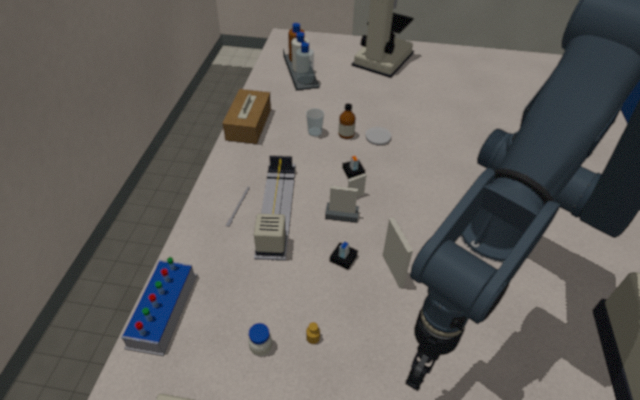

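View pics/wrist0.png

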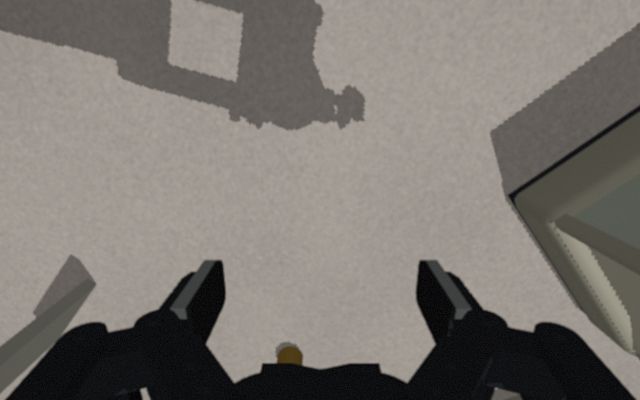

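Scene: three white plates – large at (337,131), medium at (299,190) standing in the grey slotted stand, small at (265,195). The medium one, in the stand, fits the description. Blue cell is at (347,178), orange at (230,215), and the station runs from (265,280) to (377,228). I'll enlarge the area to confirm.

```bash
python3 - <<'E'
from h import *
np.set_printoptions(precision=4,suppress=True)
s=load('scene');c=s['frame'][90:310,205:405,::-1];
cv2.imwrite('pics/c1.png',cv2.resize(c,(545,600),interpolation=cv2.INTER_CUBIC))
s2=load('side');c=s2['frame'][140:300,220:420,::-1];
cv2.imwrite('pics/c2.png',cv2.resize(c,(750,600),interpolation=cv2.INTER_CUBIC))
for p in [(337,131),(299,195),(297,180),(265,195),(347,170),(230,210),(377,212),(268,275)]: print(p,dep(s,p))
for p in [(400,250),(342,200),(343,245),(354,160),(270,235),(282,165)]: print(p,dep(s2,p))
E
```

```text
(337, 131) [0.3024 0.1901 0.0914]
(299, 195) [0.481  0.0064 0.0789]
(297, 180) [0.4592 0.0086 0.1205]
(265, 195) [ 0.43   -0.0797  0.0516]
(347, 170) [0.4373 0.1698 0.0705]
(230, 210) [ 0.4534 -0.188   0.0613]
(377, 212) [0.6217 0.1796 0.1059]
(268, 275) [ 0.6871 -0.1481  0.0738]
(400, 250) [0.2894 0.2122 0.121 ]
(342, 200) [0.4626 0.0111 0.0676]
(343, 245) [0.4378 0.1791 0.0674]
(354, 160) [ 0.4482 -0.1819  0.0609]
(270, 235) [0.6328 0.2075 0.1016]
(282, 165) [ 0.6805 -0.1432  0.0355]
```

View pics/c1.png

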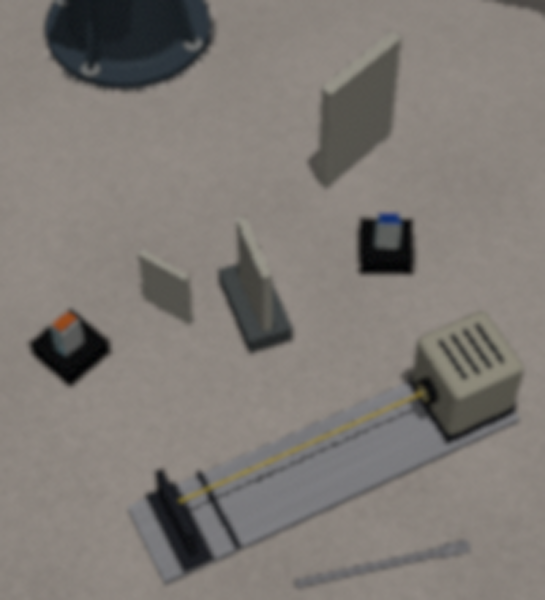

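View pics/c2.png

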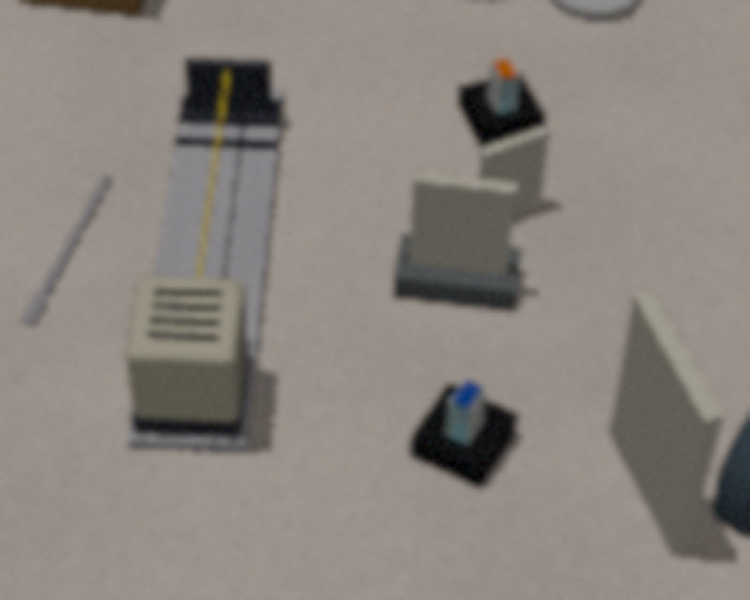

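The crop confirms it: the medium plate (crop 255,275) is the only one standing in the grey slotted stand, and the plates beside it are loose and stand on the bench. Next I compute rough poses from masks.

```bash
cat >> h.py <<'E'
def cloud(s):
    D=s['depth'];K=s['camera_matrix'];v,u=np.mgrid[0:400,0:640]
    pts=np.stack([u.ravel(),v.ravel()],1).astype(np.float64)
    a=(pts-[K[0][2],K[1][2]])/[K[0][0],K[1][1]];x=a.copy();k1=float(s['k1'])
    for _ in range(20): x=a/(1+k1*(x**2).sum(1,keepdims=True))
    z=D.ravel();C=np.c_[x*z[:,None],z]
    Rm=cv2.Rodrigues(np.array(s['rvec'],float))[0];t=np.array(s['tvec'],float).ravel()
    P=(C-t)@Rm; P[z<=0]=np.nan
    return P.reshape(400,640,3)
def box(m,near,far,P):
    k=np.all((P>near)&(P<far),axis=2)&m; return P[k],k
def rect(p):
    r=cv2.minAreaRect((p[:,:2]*1000).astype(np.float32)); return r
E
python3 - <<'E'
from h import *
np.set_printoptions(precision=4,suppress=True)
for n in('scene','side'):
    s=load(n);P=cloud(s);m=np.ones((400,640),bool)
    f=s['frame'].astype(int)
    hsv=cv2.cvtColor(s['frame'],cv2.COLOR_RGB2HSV)
    for nm,a,b in [('tiletop',(.40,-.05,.112),(.55,.07,.13)),('tileall',(.40,-.06,.04),(.55,.07,.13)),('stand',(.38,-.07,.02),(.57,.09,.03)),('bluecell',(.38,.12,.035),(.5,.23,.09)),('bluest',(.36,.1,.02),(.52,.25,.03)),('lamp',(.5,.1,.1),(.75,.3,.115)),('rest',(.6,-.25,.06),(.8,-.08,.09)),('plate',(.5,-.3,.008),(.8,.3,.016))]:
        p,k=box(m,a,b,P)
        if len(p)>4: print(n,nm,len(p),np.median(p,0),p.min(0),p.max(0),rect(p))
        if nm=='lamp': pass
    y=(hsv[:,:,0]>20)&(hsv[:,:,0]<34)&(hsv[:,:,1]>110)
    p,k=box(y,(.5,-.3,.03),(.8,.3,.09),P); print('beam',len(p),p[::10] if len(p) else 0)
s=manip.sense();Rt=R.from_quat(s['tool_rot']);print(Rt.as_matrix())
w=load('wrist');o,d=ray(w,(320,200));print('cam in tool',Rt.inv().apply(o-s['tcp_pos']),Rt.inv().apply(d),Rt.inv().as_matrix()@cv2.Rodrigues(w['rvec'])[0].T)
E
```

```text
scene tiletop 102 [0.464  0.0099 0.1184] [0.4193 0.0051 0.1123] [0.5014 0.0168 0.1234] ((460.31207275390625, 10.865653038024902), (82.0779037475586, 11.321881294250488), 0.5264979004859924)
scene tileall 294 [0.4652 0.0069 0.0944] [ 0.4185 -0.06    0.0409] [0.5016 0.0168 0.1234] ((450.413330078125, -5.533695220947266), (91.30624389648438, 68.53508758544922), 53.34322738647461)
scene stand 297 [0.4756 0.0011 0.0261] [ 0.4074 -0.07    0.0201] [0.5118 0.0377 0.03  ] ((465.49871826171875, -4.4150543212890625), (115.43659210205078, 81.80066680908203), 35.007606506347656)
scene bluecell 91 [0.4372 0.1721 0.0586] [0.421  0.1595 0.0357] [0.4477 0.1858 0.0705] ((434.71978759765625, 172.60089111328125), (27.677936553955078, 21.367904663085938), 58.37101745605469)
scene bluest 221 [0.4421 0.1659 0.0263] [0.3937 0.1352 0.0207] [0.4714 0.211  0.03  ] ((433.69158935546875, 173.4814910888672), (60.02245330810547, 64.68244171142578), 70.09951782226562)
scene lamp 748 [0.6447 0.1705 0.1064] [0.5995 0.1278 0.1   ] [0.6853 0.2144 0.1142] ((642.514404296875, 172.08181762695312), (81.84125518798828, 82.1
[... 1651 characters left out ...]
 0.06  ] [ 0.7222 -0.0851  0.0768] ((674.217041015625, -134.55789184570312), (67.19715881347656, 72.66250610351562), 40.62633514404297)
side plate 1254 [ 0.6625 -0.0153  0.0122] [ 0.5001 -0.2894  0.008 ] [0.7963 0.2228 0.016 ] ((667.2000122070312, -19.487823486328125), (301.3275451660156, 483.8236083984375), 13.52550983428955)
beam 41 [[ 0.6835 -0.1338  0.0736]
 [ 0.6895 -0.1418  0.0528]
 [ 0.6834 -0.1427  0.0443]
 [ 0.6801 -0.1032  0.0666]
 [ 0.6711 -0.0491  0.0658]]
[[ 0.9196 -0.0009  0.3929]
 [-0.3929 -0.0014  0.9196]
 [-0.0003 -1.     -0.0017]]
cam in tool [-0.0758 -0.1254 -0.0001] [ 0.3019  0.9534 -0.0008] [[-0.0005  0.9534  0.3017]
 [ 0.0001 -0.3017  0.9534]
 [ 1.      0.0005  0.0001]]
```

```bash
python3 -m handwheel '[20,-2,-19.4,0,-0.2,0,8.5, 40,-2,-38.8,0,-0.4,0,8.5, 40,-2,-38.8,0,-0.4,0,8.5, 40,-2,-38.8,0,-0.4,0,8.5, 40,-2,-38.8,0,-0.4,0,8.5, 40,-2,-38.8,0,-0.4,0,8.5, 40,-2,-38.8,0,-0.4,0,8.5, 40,-2,-38.8,0,-0.4,0,8.5, 40,-2,-38.8,0,-0.4,0,8.5, 40,-2,-38.8,0,-0.4,0,8.5]'
```

```text
t: 0.98
tcp_pos: [0.4053, 0.1921, 0.2636]
tool_rot: [-0.707, 0.001, -0.001, 0.707]
force: [0.1, 0.0, -0.2]
finger_gap: 0.997
```

```bash
python3 -m handwheel '[5,0,-12,0,0,0,8.5, 5,0,-12,0,0,0,8.5, 5,0,-12,0,0,0,8.5, 5,0,-12,0,0,0,8.5, 5,0,-12,0,0,0,8.5]'; python3 - <<'E'
from h import *
snap('wrist','w1.png'); print(manip.sense()['tcp_pos'])
E
```

```text
t: 1.4
tcp_pos: [0.4559, 0.0714, 0.2635]
tool_rot: [0.707, -0.003, 0.003, -0.707]
force: [0.4, 0.7, -0.9]
finger_gap: 0.994
[0.45463061 0.07305064 0.26327974]
```

View pics/w1.png

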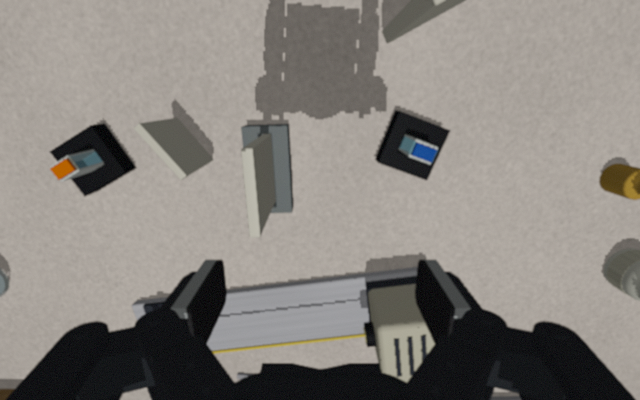

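The view shows the tile's top edge as a bright strip from (250,150) to (258,236), in its stand (267,165), with the blue cap at (424,151). I'll enlarge it and extract the corners.

```bash
python3 - <<'E'
from h import *
s=load('wrist');f=s['frame'][:,:,::-1]
a=cv2.resize(f[105:245,225:305],None,fx=4.2,fy=4.2,interpolation=cv2.INTER_CUBIC)
b=cv2.resize(f[100:190,370:455],None,fx=5,fy=5,interpolation=cv2.INTER_CUBIC)
o=np.zeros((590,790,3),np.uint8);o[:a.shape[0],:a.shape[1]]=a;o[:b.shape[0],350:350+b.shape[1]]=b
cv2.imwrite('pics/w1c.png',o)
E
```

```text
(no output)
```

View pics/w1c.png

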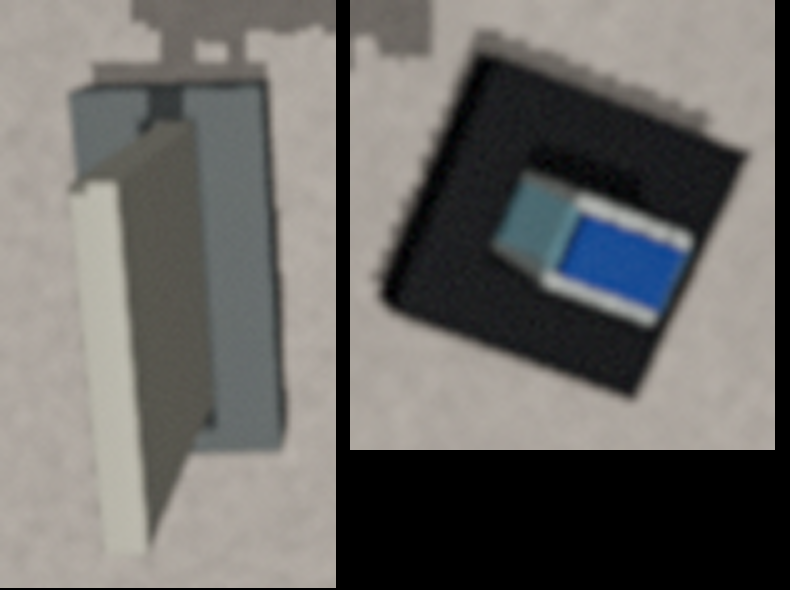

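```bash
python3 - <<'E'
from h import *
np.set_printoptions(precision=4,suppress=True)
w=load('wrist');sc=load('scene');sd=load('side')
T=[(242.1,149.5),(253.1,147.9),(260.2,236.4),(250,236.4)]
W=np.array([onz(w,p,.117) for p in T]);print(W,W.mean(0),rect(W))
P=cloud(w)
p,k=box(np.ones((400,640),bool),(.38,-.05,.108),(.55,.07,.13),P);print('wrist depth top',len(p),np.median(p,0),rect(p))
def blue(s):
    h=cv2.cvtColor(s['frame'],cv2.COLOR_RGB2HSV);m=((abs(h[:,:,0].astype(int)-112)<12)&(h[:,:,1]>150)).astype(np.uint8)
    n,l,st,c=cv2.connectedComponentsWithStats(m);P=cloud(s)
    for i in range(1,n):
        q=np.nanmedian(P[l==i],0)
        if st[i,4]>5 and np.hypot(q[0]-.434,q[1]-.173)<.03: return c[i],st[i,4],cv2.minAreaRect(np.argwhere(l==i)[:,::-1].astype(np.float32)),q
B=[blue(s) for s in(w,sc,sd)];print(B)
print(tri([ray(s,b[0]) for s,b in zip((w,sc,sd),B)]))
C=cv2.boxPoints(B[0][2]);Q=np.array([onz(w,c,.064) for c in C]);print('cap',Q,rect(Q),Q.mean(0))
C=[(350,0)];
C=np.array([(582,208),(693,245),(655,322),(547,285)])
C=[(370+(x-350)/5,100+y/5) for x,y in [(490,55),(747,155),(633,397),(383,297)]]
Q=np.array([onz(w,c,.025) for c in C]);print('stand',rect(Q),Q.mean(0))
C=[(370+(x-350)/5,100+y/5) for x,y in [(582,193),(693,238),(655,327),(543,283)]]
Q=np.array([onz(w,c,.060) for c in C]);print('glass top',rect(Q),Q.mean(0))
# tile corners in scene/side for height
E
```

```text
[[0.4219 0.0067 0.117 ]
 [0.4207 0.0159 0.117 ]
 [0.4999 0.0167 0.117 ]
 [0.4998 0.0075 0.117 ]] [0.4606 0.0117 0.117 ] ((460.35858154296875, 11.67594051361084), (79.2163314819336, 9.184056282043457), 0.5921576619148254)
wrist depth top 1199 [0.4574 0.0119 0.1166] ((459.9991455078125, 11.101222038269043), (79.75646209716797, 10.590826988220215), 0.9014458060264587)
[(array([423.8842, 152.0579]), np.int32(259), ((423.8582458496094, 151.86854553222656), (22.04131317138672, 11.918103218078613), 21.037513732910156), array([0.4342, 0.1734, 0.0641])), (array([347.2727, 169.5455]), np.int32(11), ((347.5, 169.5), (5.0, 1.0), 0.0), array([0.4318, 0.174 , 0.0647])), (array([343.8889, 245.    ]), np.int32(18), ((344.0000305175781, 245.0000457763672), (2.8284268379211426, 5.656853675842285), 45.0), array([0.4356, 0.1769, 0.0651]))]
(array([0.434 , 0.1739, 0.064 ]), [np.float64(0.0005387392039956208), np.float64(0.0022907883679788832), np.float64(0.0022845734445657703)])
cap [[0.4355 0.1612 0.064 ]
 [0.4246 0.1646 0.064 ]
 [0.4325 0.1855 0.064 ]
 [0.4436 0.1823 0.064 ]] ((434.06884765625, 173.46121215820312), (23.31643295288086, 11.501849174499512), 69.29066467285156) [0.434  0.1734 0.064 ]
stand ((433.9861755371094, 172.30990600585938), (62.31257629394531, 57.580596923828125), 69.4842529296875) [0.4337 0.1727 0.025 ]
glass top ((434.9478454589844, 174.5941162109375), (25.621252059936523, 18.991676330566406), 68.6019515991211) [0.4349 0.1745 0.06  ]<stdin>:12: RuntimeWarning: All-NaN slice encountered
```

```bash
cat >> h.py <<'E'
def toolR(yaw,lean=0,axis=None):
    # tool x at yaw in world, y down, z=yaw+90
    c,s=np.cos(yaw),np.sin(yaw)
    M=R.from_matrix(np.array([[c,0,-s],[s,0,c],[0,-1,0]]))
    if lean: M=R.from_rotvec(np.array(axis)*lean)*M
    return M
def delta(pos,Rm):
    st=manip.sense();r=R.from_quat(st['tool_rot']);
    print('t',round(st['t'],2),'now',st['tcp_pos'],'yaw',np.degrees(np.arctan2(*r.as_matrix()[[1,0],0])))
    print('shift cm',np.round(r.inv().apply(np.array(pos)-st['tcp_pos'])*100,2),'turn',np.round((r.inv()*Rm).as_rotvec(),4))
E
python3 - <<'E'
from h import *
np.set_printoptions(precision=4,suppress=True)
delta([.460,.0115,.16],toolR(np.radians(.7)))
delta([.460,.0115,.105],toolR(np.radians(.7)))
E
```

```text
t 1.45 now [0.4546 0.0731 0.2633] yaw -0.3923219120449626
shift cm [ 0.59 10.32 -6.16] turn [-0.0006 -0.0191 -0.001 ]
t 1.45 now [0.4546 0.0731 0.2633] yaw -0.3923219120449626
shift cm [ 0.6  15.82 -6.16] turn [-0.0006 -0.0191 -0.001 ]
```

```bash
python3 -m handwheel '[0.6,3,-6.2,0,-0.02,0,5, 0.6,6,-6.2,0,-0.02,0,5, 0.6,10,-6.2,0,-0.02,0,5, 0.6,10,-6.2,0,-0.02,0,5, 0.6,10,-6.2,0,-0.02,0,5, 0.6,10,-6.2,0,-0.02,0,5]'; python3 - <<'E'
from h import *
np.set_printoptions(precision=4,suppress=True)
snap('wrist','w2.png');delta([.460,.0115,.105],toolR(np.radians(.7)))
E
```

```text
t: 1.95
tcp_pos: [0.4603, 0.0133, 0.1643]
tool_rot: [-0.707, -0.006, 0.007, 0.707]
force: [0.3, -0.8, 0.2]
finger_gap: 0.584
t 2.0 now [0.4612 0.013  0.1652] yaw 1.0555468478739514
shift cm [-0.13  6.02 -0.15] turn [0.0004 0.0062 0.0026]
```

View pics/w2.png

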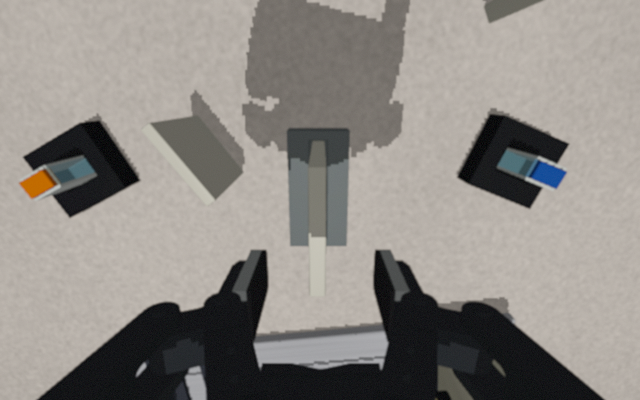

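The tile's top (317,265) is centred between the fingers (266 and 375) to about 1.5 mm, matching the computed shift. I descend and grip.

```bash
python3 -m handwheel '[-0.1,2,-0.15,0,0.005,0,5, -0.1,4,-0.15,0,0.005,0,5, -0.1,6,-0.15,0,0.005,0,5, -0.1,6,-0.15,0,0.005,0,5, -0.1,6,-0.15,0,0.005,0,0, -0.1,6,-0.15,0,0.005,0,0, -0.1,6,-0.15,0,0.005,0,0, -0.1,6,-0.15,0,0.005,0,0, -0.1,6,-0.15,0,0.005,0,0, -0.1,6,-0.15,0,0.005,0,0]' 40; python3 - <<'E'
from h import *
snap('wrist','w3.png');print(manip.sense())
E
```

```text
t: 2.83
tcp_pos: [0.4607, 0.0105, 0.1054]
tool_rot: [0.707, 0.005, -0.002, -0.707]
force: [-0.7, 1.5, 6.4]
finger_gap: 0.11
{'t': 2.8833, 'q': array([-2.21042269e-01,  5.63952123e-01,  1.96513452e+00,  1.25343489e-03,
        6.08705740e-01, -1.80375383e+00]), 'qd': array([-0.00014962, -0.00069916, -0.00042993,  0.0001699 ,  0.00159056,
        0.00111579]), 'tau': array([ -0.98885816, -32.64736176,  -6.84695274,  -0.36940511,
        -0.1597681 ,   0.05715406]), 'tcp_pos': array([0.46070486, 0.01044664, 0.10535868]), 'tool_rot': array([ 0.70714979,  0.00521588, -0.00248325, -0.70704017]), 'force': array([0.20762403, 1.75563842, 6.63759864]), 'ft_torque': array([0.46960943, 0.01488019, 0.06255583]), 'finger_gap': 0.10926400348945357}
```

View pics/w3.png

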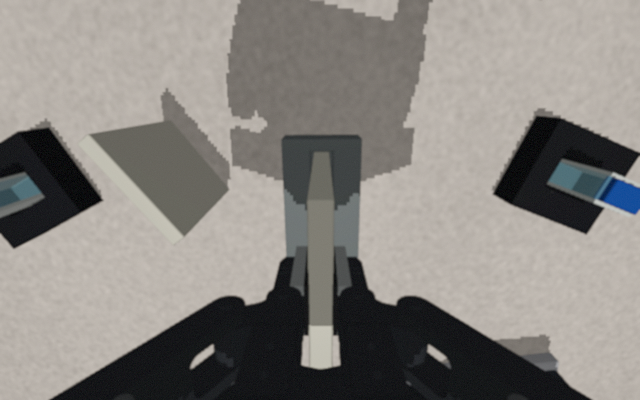

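Tile gripped (opening 9.3 mm, strip at column 320). Lifting straight up, then moving over the station for a look.

```bash
python3 -m handwheel '[0,-1,0,0,0,0,0, 0,-3,0,0,0,0,0, 0,-6,0,0,0,0,0, 0,-9,0,0,0,0,0, 0,-12,0,0,0,0,0, 3,-15,0,0,0,0,0, 6,-18,0,0,0,0,0, 9,-19,-2,0,0,0,0, 12,-19,-4,0,0,0,0, 15,-19,-5,0,0,0,0]' 60; python3 -m handwheel '[1,0,-1,0,0,0,0, 1,0,-1,0,0,0,0, 1,0,-1,0,0,0,0]'; python3 - <<'E'
from h import *
snap('wrist','w4.png');snap('scene','s4.png');print(manip.sense())
E
```

```text
t: 3.72
tcp_pos: [0.6117, -0.0399, 0.2964]
tool_rot: [0.708, 0.005, -0.002, -0.706]
force: [0.4, 0.3, -1.5]
finger_gap: 0.105
t: 3.97
tcp_pos: [0.6195, -0.048, 0.2934]
tool_rot: [-0.707, -0.003, 0.004, 0.707]
force: [-0.6, 0.6, -1.8]
finger_gap: 0.105
{'t': 4.0667, 'q': array([-2.56118475e-01,  4.76461065e-01,  1.39085636e+00,  3.55283459e-04,
        1.27657789e+00, -1.83837574e+00]), 'qd': array([ 0.00531386, -0.00818638,  0.00480244, -0.00222643, -0.00643921,
       -0.00045557]), 'tau': array([-3.87227498e-01, -4.39649963e+01, -2.00829184e+01, -1.95750024e-02,
       -3.36917862e-02,  5.62837049e-04]), 'tcp_pos': array([ 0.61853674, -0.04713481,  0.29343814]), 'tool_rot': array([-0.70676808, -0.00326021,  0.00477072,  0.70742172]), 'force': array([-1.12360979,  0.1321155 , -1.42662405]), 'ft_torque': array([ 0.0202074 , -0.00842761, -0.0068274 ]), 'finger_gap': 0.1041493283723075}
```

View pics/w4.png

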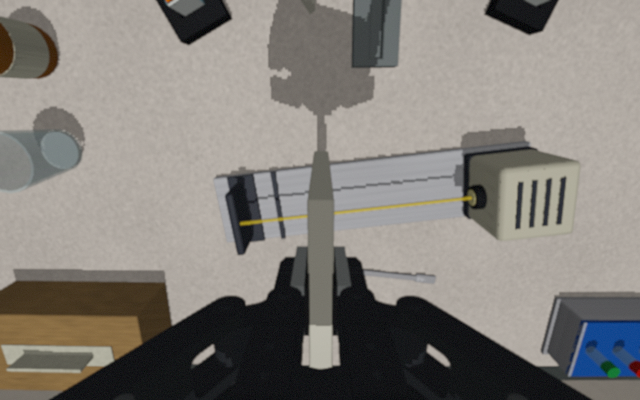

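View pics/s4.png

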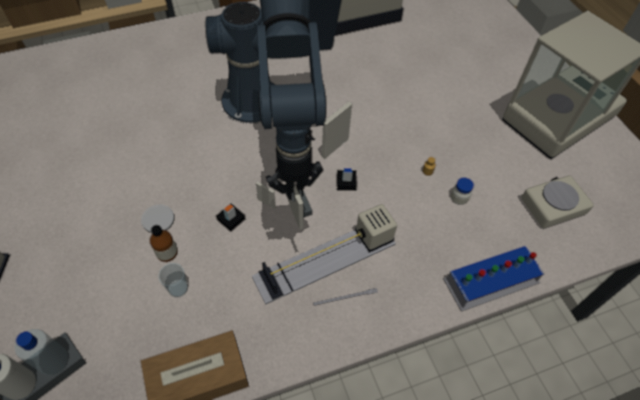

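Station is well in view: rest top near (240,215), dark channel (243,178)–(262,240), front-lip line (280,205), beam from (240,223) to (475,198). Enlarging the rest end.

```bash
python3 - <<'E'
from h import *
s=load('wrist');f=s['frame'][:,:,::-1]
a=cv2.resize(f[160:260,205:305],None,fx=6,fy=6,interpolation=cv2.INTER_CUBIC)
cv2.imwrite('pics/w4c.png',a)
E
```

```text
(no output)
```

View pics/w4c.png

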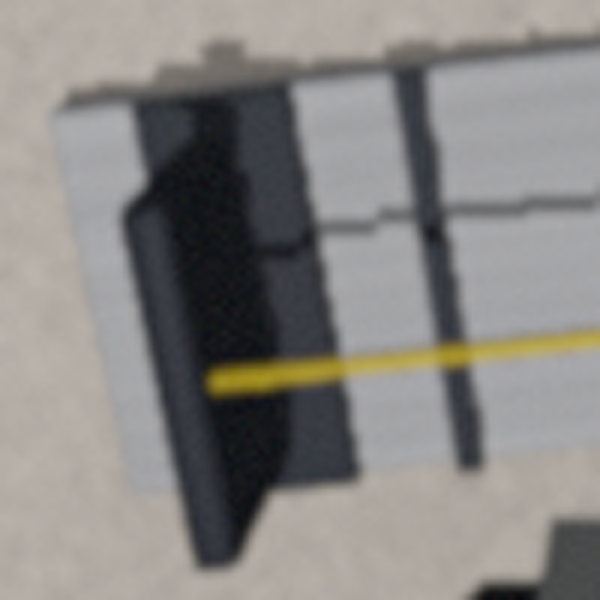

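```bash
python3 - <<'E'
from h import *
np.set_printoptions(precision=4,suppress=True)
s=load('wrist');g=lambda x,y,z:onz(s,(205+x/6,160+y/6),z)
for n,a,b,z in [('lip rear',(398,75),(460,465),.018),('lip front',(426,72),(482,465),.018),('ledge front',(292,88),(357,475),.018),('rest front',(162,207),(238,560),.072),('rest back',(126,218),(198,565),.072),('plate end',(58,115),(135,488),.012)]:
    A,B=g(*a,z),g(*b,z);d=B-A
    print(n,A,B,'mid',(A+B)/2,'len',np.linalg.norm(d),'yaw',np.degrees(np.arctan2(d[1],d[0])))
A=onz(s,(241,223),.065);B=onz(s,(475,198.3),.065);d=B-A;print('beam',A,B,np.degrees(np.arctan2(-d[0],d[1])),np.linalg.norm(d))
P=cloud(s)
p,k=box(np.ones((400,640),bool),(.5,.1,.1),(.75,.3,.115),P);print('lamp',len(p),np.median(p,0),rect(p))
hs=cv2.cvtColor(s['frame'],cv2.COLOR_RGB2HSV);y=(hs[:,:,0]>20)&(hs[:,:,0]<34)&(hs[:,:,1]>120)
yy,xx=np.nonzero(y);k=(xx>230)&(xx<480)&(yy>150)&(yy<240);xx,yy=xx[k],yy[k]
A=np.array([onz(s,(u,v),.065) for u,v in zip(xx,yy)]);c=np.polyfit(A[:,1],A[:,0],1);print('beam fit x=',c,'deg',np.degrees(np.arctan(-c[0])),A[:,1].min(),A[:,1].max())
for a,b in [((.62,-.18,.06),(.75,-.1,.085))]:
    p,k=box(np.ones((400,640),bool),a,b,P);print('rest',len(p),np.median(p,0),rect(p))
for m in [(330,140),(428,240)]: print(dep(s,(205+m[0]/6,160+m[1]/6)))
# cross-view beam ends / rest corners heights
sc=load('scene')
E
```

```text
lip rear [ 0.635 -0.109  0.018] [ 0.7226 -0.0983  0.018 ] mid [ 0.6788 -0.1036  0.018 ] len 0.08823406938317595 yaw 6.95941274669043
lip front [ 0.6343 -0.1032  0.018 ] [ 0.7225 -0.0934  0.018 ] mid [ 0.6784 -0.0983  0.018 ] len 0.08875959612658621 yaw 6.289107274076923
ledge front [ 0.638 -0.131  0.018] [ 0.7252 -0.1211  0.018 ] mid [ 0.6816 -0.126   0.018 ] len 0.08782041405367523 yaw 6.529179125617972
rest front [ 0.6478 -0.1449  0.072 ] [ 0.719  -0.1352  0.072 ] mid [ 0.6834 -0.1401  0.072 ] len 0.07183976049635 yaw 7.798342398662946
rest back [ 0.65   -0.1517  0.072 ] [ 0.7201 -0.143   0.072 ] mid [ 0.6851 -0.1474  0.072 ] len 0.07069869111559958 yaw 7.0458563275565
plate end [ 0.6457 -0.1821  0.012 ] [ 0.7317 -0.1721  0.012 ] mid [ 0.6887 -0.1771  0.012 ] len 0.0865201855662099 yaw 6.606335766086296
beam [ 0.684  -0.1389  0.065 ] [0.6515 0.126  0.065 ] 7.002961047577292 0.26693209594262507
lamp 5696 [0.6402 0.1693 0.1049] ((643.0390625, 171.45884704589844), (78.36556243896484, 80.8932113647461), 7.384922027587891)
beam fit x= [-0.1291  0.6661] deg 7.356496788774878 -0.14127152989624137 0.1226018252067382
rest 808 [ 0.6805 -0.1427  0.0708] ((681.1787109375, -142.18167114257812), (60.207420349121094, 61.05232238769531), 49.09148406982422)
[ 0.6508 -0.1249  0.0111]
[ 0.671  -0.1039  0.0172]
```

```bash
cat >> h.py <<'E'
YS=np.radians(7.2);xs=np.array([np.cos(YS),np.sin(YS),0]);ys=np.array([-np.sin(YS),np.cos(YS),0]);zz=np.array([0,0,1.])
C=np.array([.6804,-.1155,.012])
def tiletcp(th,b,lift,L=.0985):
    u=-np.sin(th)*ys+np.cos(th)*zz;n=np.cos(th)*ys+np.sin(th)*zz
    return C+b*ys+lift*zz+.005*n+L*u, toolR(YS,th,xs)
E
python3 - <<'E'
from h import *
np.set_printoptions(precision=4,suppress=True)
for a in [(.3,-.0034,.08),(.3,-.0034,.002)]:
    p,r=tiletcp(*a);print(p);delta(p,r)
s=load('scene');print([dep(s,p) for p in [(160,245),(175,280),(172,270)]])
E
```

```text
[ 0.6839 -0.143   0.1876]
t 4.07 now [ 0.6185 -0.0471  0.2934] yaw 0.650795184913539
shift cm [ 6.45 10.56 -9.67] turn [ 0.2986 -0.1138  0.0151]
[ 0.6839 -0.143   0.1096]
t 4.07 now [ 0.6185 -0.0471  0.2934] yaw 0.650795184913539
shift cm [ 6.46 18.36 -9.68] turn [ 0.2986 -0.1138  0.0151]
[array([ 0.519 , -0.3892,  0.0907]), array([ 0.5852, -0.3813,  0.0068]), array([ 0.5835, -0.3773,  0.0598])]
```

```bash
python3 -m handwheel '[2,2,-3,0.1,-0.04,0.005,0, 4,5,-6,0.2,-0.08,0.01,0, 6.4,8,-9.7,0.299,-0.114,0.015,0, 6.4,10.5,-9.7,0.299,-0.114,0.015,0, 6.4,10.5,-9.7,0.299,-0.114,0.015,0, 6.4,10.5,-9.7,0.299,-0.114,0.015,0, 6.4,10.5,-9.7,0.299,-0.114,0.015,0, 6.4,10.5,-9.7,0.299,-0.114,0.015,0]'; python3 - <<'E'
from h import *
np.set_printoptions(precision=4,suppress=True)
snap('wrist','w5.png');snap('side','d5.png')
p,r=tiletcp(.3,-.0034,.002);delta(p,r)
E
```

```text
t: 4.73
tcp_pos: [0.6857, -0.1427, 0.1916]
tool_rot: [-0.593, -0.04, 0.05, 0.803]
force: [0.3, 0.8, -2.4]
finger_gap: 0.107
t 4.83 now [ 0.686  -0.1429  0.1919] yaw 7.326664547478325
shift cm [-0.26  7.87 -2.4 ] turn [0.0033 0.0039 0.0052]
```

View pics/w5.png

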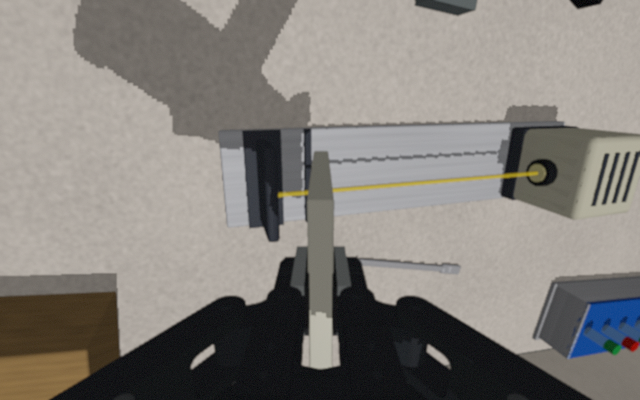

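View pics/d5.png

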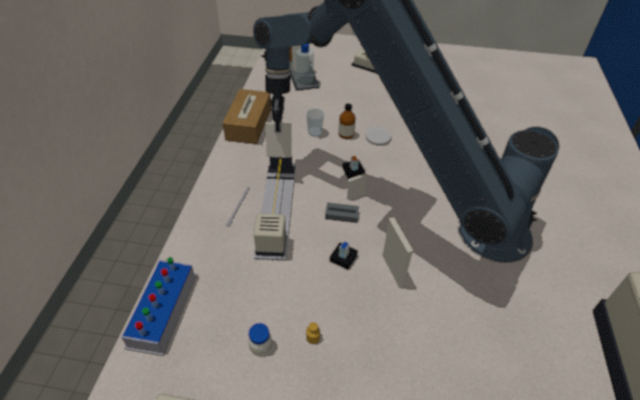

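```bash
python3 - <<'E'
from h import *
np.set_printoptions(precision=4,suppress=True)
s=load('wrist');f=s['frame'][:,:,::-1]
cv2.imwrite('pics/w5c.png',cv2.resize(f[130:330,270:370],None,fx=3,fy=3,interpolation=cv2.INTER_CUBIC))
st=manip.sense();r=R.from_quat(st['tool_rot'])
for px in [(320.5,153),(320,314)]:
    o,d=ray(s,px);o=r.inv().apply(o-st['tcp_pos']);d=r.inv().apply(d)
    t=(0-o[2])/d[2] if 0 else (-.040-o[0])/d[0]; print('at x=-40:',o+d*t)
    t=(.0985-o[1])/d[1]; print('at y=98.5',o+d*t)
    print('depth',r.inv().apply(dep(s,(px[0],px[1]+4))-st['tcp_pos']))
E
```

```text
at x=-40: [-0.04    0.0919 -0.0004]
at y=98.5 [-0.0389  0.0985 -0.0004]
depth [-0.041   0.0713 -0.0004]
at x=-40: [-0.04   -0.0768 -0.0007]
at y=98.5 [ 0.0902  0.0985 -0.0007]
depth [ 0.0112 -0.0105 -0.0007]
```

View pics/w5c.png

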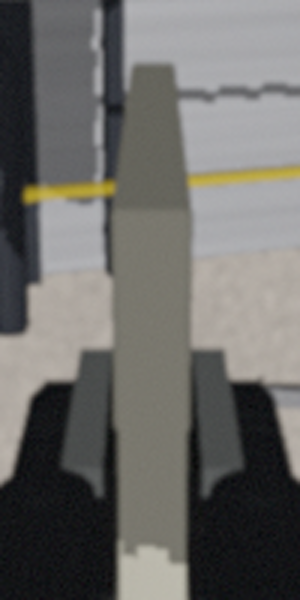

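In hand the tile is straight (near edge columns 313–328), foot within 1 mm of where expected. Descending to about 2 mm above the channel floor.

```bash
python3 -m handwheel '[-0.2,2,-0.6,0,0,0,0, -0.2,4,-1.2,0,0,0,0, -0.2,5.5,-1.7,0,0,0,0, -0.2,6.5,-2,0,0,0,0, -0.2,7.2,-2.2,0,0,0,0, -0.2,7.8,-2.4,0,0,0,0, -0.2,7.8,-2.4,0,0,0,0, -0.2,7.8,-2.4,0,0,0,0]'; python3 - <<'E'
from h import *
np.set_printoptions(precision=4,suppress=True)
snap('wrist','w6.png')
p,r=tiletcp(.3,-.0054,.0);delta(p,r);print(manip.sense()['force'],manip.sense()['ft_torque'])
E
```

```text
t: 5.5
tcp_pos: [0.6841, -0.1445, 0.1079]
tool_rot: [-0.593, -0.039, 0.049, 0.803]
force: [-0.1, 0.0, -2.2]
finger_gap: 0.106
t 5.55 now [ 0.684  -0.1446  0.1079] yaw 7.214089516209634
shift cm [ 0.01  0.02 -0.05] turn [0.0018 0.0013 0.0034]
[-0.4003  0.0001 -1.3244] [-0.3239 -0.0673  0.0172]
```

View pics/w6.png

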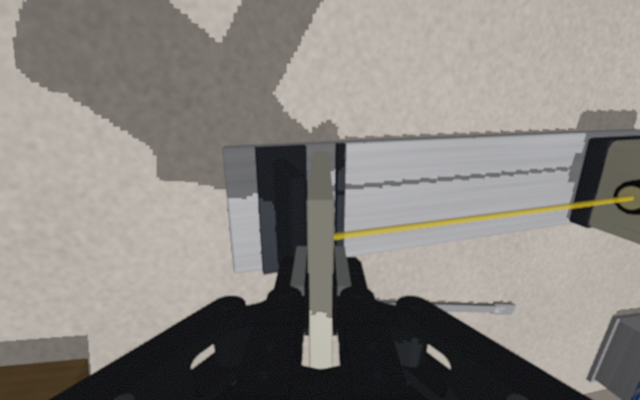

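```bash
python3 -m handwheel '[0,0.1,-0.05,0,0,0,0, 0,0.1,-0.05,0,0,0,0, 0,0.1,-0.05,0,0,0,0]'; python3 -m handwheel '[0,0.1,-0.05,0,0,0,0, 0,0.1,-0.05,0,0,0,0, 0,0.1,-0.05,0,0,0,0]'; python3 -c "
from h import *
s=manip.sense();print(s['force'],s['ft_torque'])"
```

```text
t: 5.8
tcp_pos: [0.6841, -0.1448, 0.1073]
tool_rot: [-0.593, -0.039, 0.049, 0.803]
force: [0.0, -0.1, 4.8]
finger_gap: 0.107
t: 6.05
tcp_pos: [0.6842, -0.145, 0.1072]
tool_rot: [-0.593, -0.039, 0.049, 0.803]
force: [-1.3, 0.1, 8.1]
finger_gap: 0.102
[-1.30145047  0.10424197  8.09960693] [0.42753367 0.34902126 0.09797885]
```

```bash
python3 -m handwheel '[0,-0.1,-0.15,0,0,0,0, 0,-0.1,-0.15,0,0,0,0, 0,-0.1,-0.15,0,0,0,0]'; python3 -c "
from h import *
s=manip.sense();print(s['force'],s['ft_torque'])"
```

```text
t: 6.3
tcp_pos: [0.6842, -0.1455, 0.1071]
tool_rot: [-0.592, -0.039, 0.049, 0.804]
force: [-0.6, 2.1, 7.3]
finger_gap: 0.105
[-0.57559803  2.09242161  7.34280836] [0.77707591 0.19770618 0.07024221]
```

```bash
python3 -m handwheel '[0,0,0,0,0,0,1.4, 0,0,0,0,0,0,1.8, 0,0,0,0,0,0,2.4, 0,0,0,0,0,0,3, 0,0,0,0,0,0,3, 0,0,0,0,0,0,3]' 20; python3 - <<'E'
from h import *
snap('wrist','w7.png');snap('scene','s7.png');print(manip.sense()['tcp_pos'],manip.sense()['force'])
E
```

```text
t: 6.8
tcp_pos: [0.6836, -0.1465, 0.1049]
tool_rot: [-0.593, -0.038, 0.05, 0.803]
force: [0.2, -0.1, 0.2]
finger_gap: 0.352
[ 0.68361565 -0.14649632  0.10504192] [-0.68206874 -0.00866823  0.57553965]
```

View pics/w7.png

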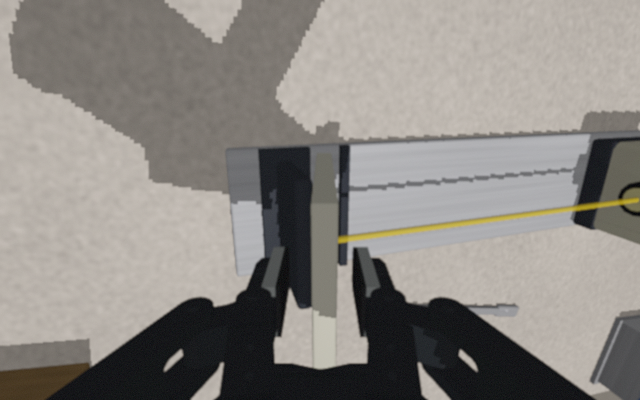

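Tile (column 323) stands free between the open pads, foot in the channel against neither pad. Retracting along the tool axis, then checking.

```bash
python3 -m handwheel '[0,-2,0,0,0,0,3, 0,-4,0,0,0,0,3, 0,-7,0,0,0,0,3, 0,-10,0,0,0,0,3, 0,-13,0,0,0,0,4, -3,-16,3,-0.1,0,0,4, -6,-16,6,-0.2,0,0,4, -6,-16,8,-0.3,0,0,4, -6,-16,10,-0.3,0,0,4, -6,-16,10,-0.3,0,0,4]'; python3 - <<'E'
from h import *
snap('wrist','w8.png');snap('scene','s8.png');snap('side','d8.png');print(manip.sense()['tcp_pos'],manip.sense()['tool_rot'])
E
```

```text
t: 7.73
tcp_pos: [0.6167, -0.1011, 0.2902]
tool_rot: [-0.706, -0.048, 0.045, 0.706]
force: [0.5, 0.1, 0.2]
finger_gap: 0.47
[ 0.6180265  -0.10642515  0.28759137] [ 0.70620386  0.04554432 -0.04358923 -0.70519629]
```

View pics/w8.png

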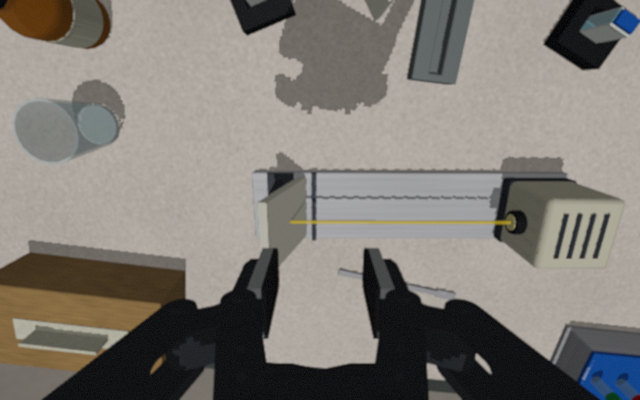

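View pics/s8.png

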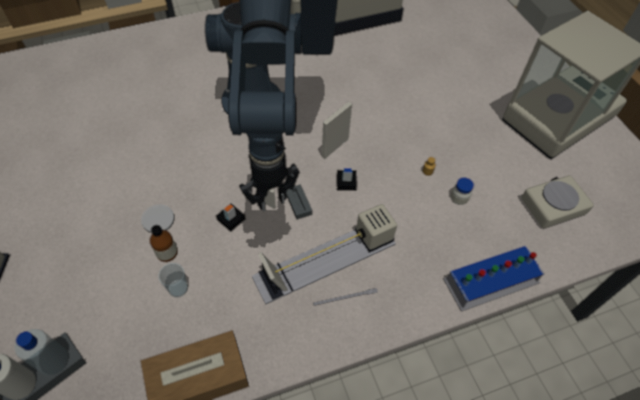

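Tile leans on the rest at (280,215), with the beam hitting it at (291,222). Checking its pose from the depth points.

```bash
python3 - <<'E'
from h import *
np.set_printoptions(precision=4,suppress=True)
O=C-[0,0,.012]
for n in('wrist','side','scene'):
    s=load(n);P=cloud(s)-O
    L=np.stack([P@xs,P@ys,P[...,2]],-1)
    h=cv2.cvtColor(s['frame'],cv2.COLOR_RGB2HSV)
    k=(abs(L[...,0])<.06)&(L[...,1]>-.06)&(L[...,1]<.02)&(L[...,2]>.03)&(L[...,2]<.14)&(h[...,2]>95)&(h[...,1]<70)
    k=cv2.erode(k.astype(np.uint8),np.ones((2,2)))>0
    p=L[k];ff=p[(p[:,2]<.105)]
    # plane y = a x + b z + c
    A=np.c_[ff[:,0],ff[:,2],np.ones(len(ff))];w=np.ones(len(ff),bool)
    for _ in range(5):
        c=np.linalg.lstsq(A[w],ff[w,1],rcond=None)[0];e=ff[:,1]-A@c;w=abs(e)<.004
    print(n,len(p),w.sum(),'lean',np.arctan(-c[1]),'yaw err deg',np.degrees(np.arctan(c[0])),'x range',np.percentile(p[:,0],[1,99]),'y at z65',c[2]+.065*c[1],'zmax',p[:,2].max(), 'top',p[p[:,2]>.108].mean(0))
s=load('wrist');f=s['frame'][:,:,::-1]
cv2.imwrite('pics/w8c.png',cv2.resize(f[160:280,240:340],None,fx=5,fy=5,interpolation=cv2.INTER_CUBIC))
E
```

```text
wrist 2436 1726 lean 0.30721429782733106 yaw err deg 0.36941661918644203 x range [-0.0406  0.0372] y at z65 -0.012181121337471597 zmax 0.12137042333169344 top [-0.0176 -0.0311  0.1162]
side 589 371 lean 0.30482210167365015 yaw err deg -0.15834801039963825 x range [-0.0384  0.0361] y at z65 -0.01350900707532386 zmax 0.12410566842108478 top [ 0.0002 -0.0295  0.114 ]
scene 114 3 lean 0.3018240563208234 yaw err deg 16.211640534192732 x range [-0.0362  0.0384] y at z65 -0.002024631749158866 zmax 0.12560359560828763 top [ 0.0018 -0.0322  0.1195]
```

View pics/w8c.png

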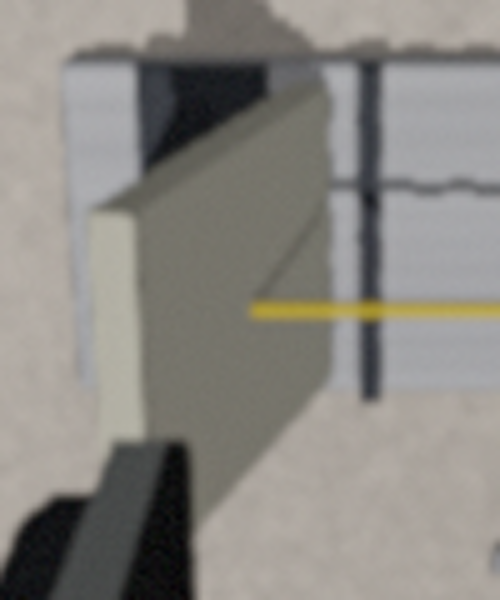

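Tile check: lean 0.305 rad, yaw error under 0.4°, centred within about 1 mm. Now the cell; first check clearance to the big plate next to it.

```bash
python3 - <<'E'
from h import *
np.set_printoptions(precision=4,suppress=True)
P=cloud(load('scene'));p,k=box(np.ones((400,640),bool),(.2,.08,.04),(.40,.32,.25),P);print(p.min(0),p.max(0),rect(p))
delta([.434,.1735,.20],toolR(np.radians(-110.7)))
E
```

```text
[0.2622 0.1374 0.0403] [0.3281 0.2462 0.1666] ((294.36785888671875, 191.713623046875), (19.761028289794922, 119.82504272460938), 26.873123168945312)
t 7.88 now [ 0.618  -0.1064  0.2876] yaw 7.227276675791025
shift cm [-14.76   8.67  30.1 ] turn [-0.0018  2.0582  0.0033]
```

```bash
python3 -m handwheel '[-1.5,0.6,3,0,0.12,0,3.6, -3,1.2,6,0,0.24,0,3.6, -4.5,1.8,9,0,0.36,0,3.6, -6,2.4,12,0,0.48,0,3.6, -7.5,3,15,0,0.6,0,3.6, -9,3.6,18,0,0.72,0,3.6, -10.5,4,21,0,0.84,0,3.6, -12,4.5,24,0,0.96,0,3.6, -13.5,5,27,0,1.08,0,3.6, -14.7,5,30,0,1.2,0,3.6]'; python3 - <<'E'
from h import *
np.set_printoptions(precision=4,suppress=True)
delta([.434,.1735,.20],toolR(np.radians(-110.7)))
E
```

```text
t: 8.72
tcp_pos: [0.4336, 0.1726, 0.2353]
tool_rot: [0.607, -0.364, 0.364, -0.606]
force: [-0.4, 0.3, 0.4]
finger_gap: 0.423
t 8.72 now [0.4336 0.1726 0.2353] yaw -61.97045646841788
shift cm [-0.07  3.53  0.08] turn [0.0015 0.8505 0.0011]
```

```bash
python3 -m handwheel '[0,1,0,0,0.12,0,3.6, 0,2,0,0,0.24,0,3.6, 0,3,0,0,0.36,0,3.6, 0,3.5,0,0,0.48,0,3.6, 0,5,0,0,0.6,0,3.6, 0,5,0,0,0.72,0,3.6, 0,5,0,0,0.8505,0,3.6, 0,5,0,0,0.8505,0,3.6, 0,5,0,0,0.8505,0,3.6]'; python3 - <<'E'
from h import *
np.set_printoptions(precision=4,suppress=True)
w=snap('wrist','w9.png');f=w['frame'][:,:,::-1]
cv2.imwrite('pics/w9c.png',cv2.resize(f[120:320,240:400],None,fx=3,fy=3,interpolation=cv2.INTER_CUBIC))
delta([.434,.1735,.047],toolR(np.radians(-110.7)))
E
```

```text
t: 9.47
tcp_pos: [0.4357, 0.1719, 0.1862]
tool_rot: [0.405, -0.579, 0.58, -0.405]
force: [0.0, -0.6, 0.4]
finger_gap: 0.423
t 9.52 now [0.4355 0.1721 0.1865] yaw -110.12878383993787
shift cm [-0.08 13.95 -0.22] turn [-0.002  0.01  -0.   ]
```

View pics/w9.png

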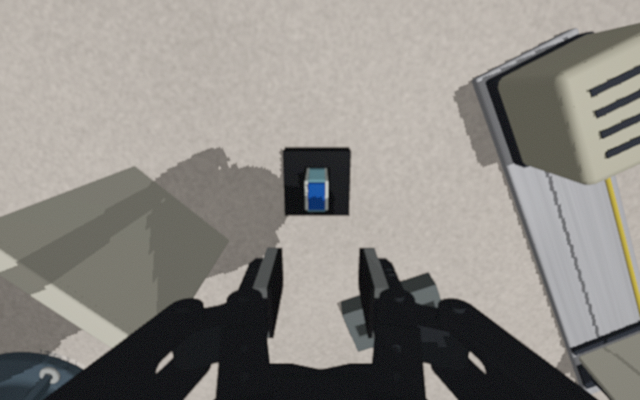

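View pics/w9c.png

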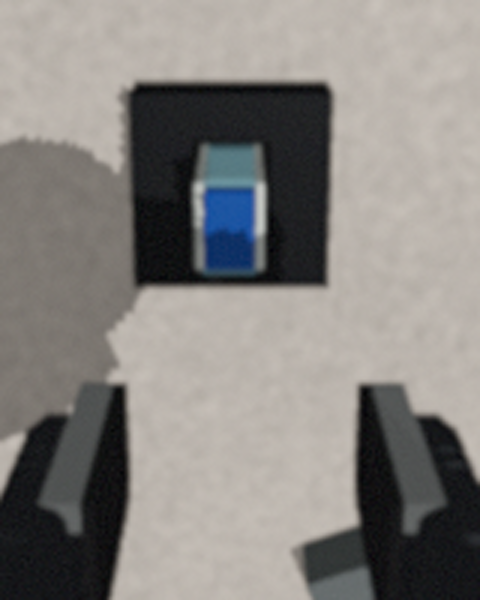

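The blue cap (316,195) sits square between the pads, with frosted white edges facing left and right. Triangulating its height from the two wrist positions.

```bash
python3 - <<'E'
from h import *
np.set_printoptions(precision=4,suppress=True)
w=load('wrist');h=cv2.cvtColor(w['frame'],cv2.COLOR_RGB2HSV)
m=((abs(h[:,:,0].astype(int)-112)<14)&(h[:,:,1]>140)&(h[:,:,2]>40)).astype(np.uint8);m[:,:250]=0;m[:,400:]=0
n,l,st,c=cv2.connectedComponentsWithStats(m);i=1+np.argmax(st[1:,4]);print(st[i],c[i])
r=cv2.minAreaRect(np.argwhere(l==i)[:,::-1].astype(np.float32));print(r)
Q=np.array([onz(w,x,.064) for x in cv2.boxPoints(r)]);print('cap',Q.mean(0),rect(Q))
P=cloud(w);print('depth z cap',np.nanmedian(P[l==i],0))
# glass top outline corners from crop
Q=np.array([onz(w,(240+x/3,120+y/3),.060) for x,y in [(193,183),(266,183),(264,273),(196,273)]]);print('glass',Q.mean(0),rect(Q))
# stand corners z=.025
Q=np.array([onz(w,(240+x/3,120+y/3),.025) for x,y in [(133,87),(330,87),(327,284),(136,284)]]);print('stand',Q.mean(0),rect(Q))
E
python3 - <<'E'
import sys;sys.path.insert(0,'.')
from h import *
im=cv2.imread('pics/w1.png');w=load('wrist')
# old wrist pose: rays from world, camera pose of w1 rebuilt from tool pose
E
```

```text
[308 183  17  27 412] [315.9029 195.9515]
((316.0, 196.0), (16.0, 26.0), 0.0)
cap [0.4347 0.1742 0.064 ] ((434.6501159667969, 174.1833038330078), (21.297107696533203, 12.697867393493652), 69.84085083007812)
depth z cap [0.4346 0.1744 0.0638]
glass [0.4346 0.1728 0.06  ] ((434.6139831542969, 172.8542938232422), (24.972509384155273, 19.107324600219727), 69.84994506835938)
stand [0.4355 0.1745 0.025 ] ((435.4457092285156, 174.56863403320312), (60.68181228637695, 58.80937957763672), 69.83878326416016)
```

```bash
python3 -m handwheel '[-0.1,3,-0.2,0,0,0,3.6, -0.1,6,-0.2,0,0,0,3.6, -0.1,9,-0.2,0,0,0,3.6, -0.1,9,-0.2,0,0,0,3.6, -0.1,9,-0.2,0,0,0,3.6]'; python3 - <<'E'
from h import *
np.set_printoptions(precision=4,suppress=True)
w=snap('wrist','w10.png');print(w['camera_matrix'])
delta([.4347,.1738,.047],toolR(np.radians(-110.2)))
E
```

```text
t: 9.93
tcp_pos: [0.4327, 0.174, 0.0959]
tool_rot: [0.405, -0.58, 0.58, -0.404]
force: [-0.3, -0.4, 0.2]
finger_gap: 0.422
[[330.3098   0.     320.3087]
 [  0.     330.3098 199.9515]
 [  0.       0.       1.    ]]
t 9.98 now [0.4338 0.1742 0.0972] yaw -110.1620908527736
shift cm [0.01 5.02 0.09] turn [-0.002   0.0007 -0.0001]
```

View pics/w10.png

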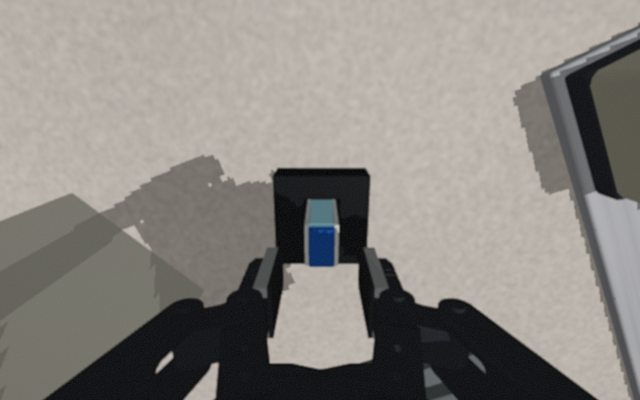

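Cell (col 321) is centred between the pads (280, 363). Descending and closing gently.

```bash
python3 -m handwheel '[0,2,0.03,0,0,0,3.6, 0,4,0.03,0,0,0,3.6, 0,5,0.03,0,0,0,3.6, 0,5,0.03,0,0,0,3.6, 0,5,0.03,0,0,0,2.6, 0,5,0.03,0,0,0,2.2, 0,5,0.03,0,0,0,1.6, 0,5,0.03,0,0,0,1, 0,5,0.03,0,0,0,1, 0,5,0.03,0,0,0,1]' 30; python3 - <<'E'
from h import *
w=snap('wrist','w11.png');s=manip.sense();print(s['tcp_pos'],s['force'],s['ft_torque'],s['finger_gap']*85.4)
E
```

```text
t: 10.82
tcp_pos: [0.4345, 0.1744, 0.0482]
tool_rot: [0.403, -0.579, 0.581, -0.406]
force: [-0.1, -0.1, 7.2]
finger_gap: 0.199
[0.43448766 0.17441263 0.04814751] [ 0.14934435 -0.15747716  7.4114092 ] [0.01615503 0.06072255 0.01265341] 17.712714032775807
```

View pics/w11.png

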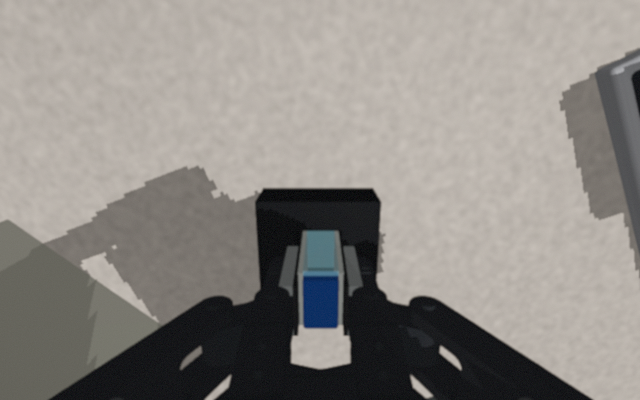

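Gripped at 17.7 mm on the frosted faces; the window side is free. Lifting straight out.

```bash
python3 -m handwheel '[0,-0.5,0,0,0,0,1, 0,-1.5,0,0,0,0,1, 0,-3,0,0,0,0,1, 0,-5,0,0,0,0,1, 0,-8,0,0,0,0,1, 0,-11,0,0,0,0,1, 0,-14,0,0,0,0,1, 0,-15,0,0,0,0,1, 0,-15,0,0,0,0,1]' 35; python3 - <<'E'
from h import *
np.set_printoptions(precision=4,suppress=True)
w=snap('wrist','w12.png')
M=C+.114*ys;M[2]=.078;print(M);delta(M+[0,0,.09],toolR(np.radians(-82.8)));print(manip.sense()['finger_gap']*85.4)
E
```

```text
t: 11.62
tcp_pos: [0.435, 0.1747, 0.2005]
tool_rot: [0.402, -0.578, 0.582, -0.408]
force: [-0.9, -0.1, -0.5]
finger_gap: 0.202
[ 0.6661 -0.0024  0.078 ]
t 11.67 now [0.4339 0.1745 0.1988] yaw -110.19116199464955
shift cm [ 8.59  3.22 27.88] turn [-0.0063 -0.4781 -0.0008]
17.856562709729637
```

View pics/w12.png

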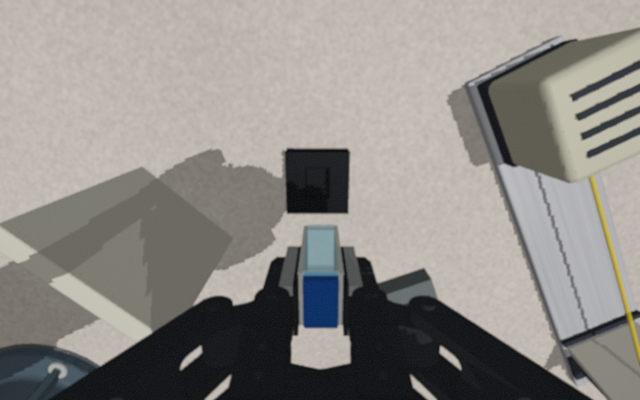

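```bash
python3 -m handwheel '[1,0,3,0,-0.06,0,1, 2,0,6,0,-0.12,0,1, 3,0,9.5,0,-0.18,0,1, 4,0,13,0,-0.24,0,1, 5,0,16.5,0,-0.3,0,1, 6,0,20,0,-0.36,0,1, 7,0,23.5,0,-0.42,0,1, 8.6,0,26.5,0,-0.478,0,1, 8.6,0,27.9,0,-0.478,0,1, 8.6,0,27.9,0,-0.478,0,1]'; python3 -m handwheel '[0,0,0,0,0,0,1, 0,0,0,0,0,0,1, 0,0,0,0,0,0,1]';python3 - <<'E'
from h import *
np.set_printoptions(precision=4,suppress=True)
w=snap('wrist','w13.png')
M=C+.114*ys;M[2]=.078;delta(M,toolR(np.radians(-82.8)));print(manip.sense()['finger_gap']*85.4)
E
```

```text
t: 12.5
tcp_pos: [0.6676, -0.0055, 0.1953]
tool_rot: [-0.529, 0.468, -0.469, 0.53]
force: [-0.6, 0.3, 0.2]
finger_gap: 0.207
t: 12.75
tcp_pos: [0.6637, -0.0015, 0.1966]
tool_rot: [0.531, -0.468, 0.467, -0.53]
force: [0.3, 0.8, -0.1]
finger_gap: 0.202
t 12.8 now [ 0.664  -0.0015  0.197 ] yaw -82.74800849714553
shift cm [ 0.11 11.9   0.2 ] turn [-0.      0.0009  0.    ]
17.425224675552563
```

View pics/w13.png

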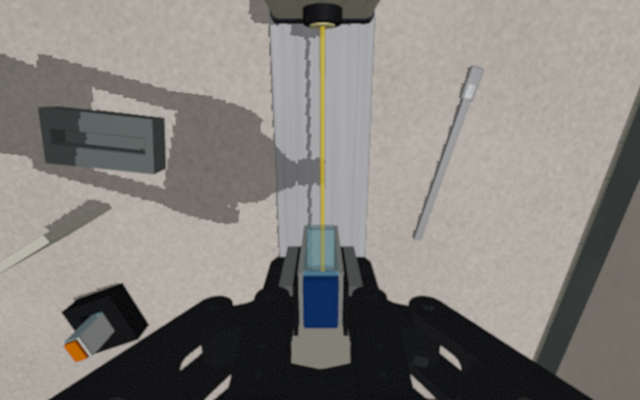

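The beam runs straight down the image (column 322), square to the cell (column 320.5), 2 mm off sideways as computed. Descending into the beam.

```bash
python3 -m handwheel '[0.1,2.5,0.2,0,0,0,1, 0.1,5,0.2,0,0,0,1, 0.1,7.5,0.2,0,0,0,1, 0.1,9.5,0.2,0,0,0,1, 0.1,11,0.2,0,0,0,1, 0.1,11.9,0.2,0,0,0,1, 0.1,11.9,0.2,0,0,0,1, 0.1,11.9,0.2,0,0,0,1, 0.1,11.9,0.2,0,0,0,1, 0.1,11.9,0.2,0,0,0,1]';python3 - <<'E'
from h import *
np.set_printoptions(precision=4,suppress=True)
w=snap('wrist','w14.png');s=snap('scene','s14.png');d=snap('side','d14.png')
M=C+.114*ys;M[2]=.078;delta(M,toolR(np.radians(-82.8)));st=manip.sense();print(st['finger_gap']*85.4,st['qd'])
f=w['frame'][:,:,::-1];cv2.imwrite('pics/w14c.png',cv2.resize(f[0:400,230:410],None,fx=1.5,fy=1.5,interpolation=cv2.INTER_CUBIC))
a=cv2.resize(s['frame'][180:310,230:420,::-1],None,fx=3.1,fy=3.1,interpolation=cv2.INTER_CUBIC);cv2.imwrite('pics/s14c.png',a)
a=cv2.resize(d['frame'][120:280,220:360,::-1],None,fx=3.7,fy=3.7,interpolation=cv2.INTER_CUBIC);cv2.imwrite('pics/d14c.png',a)
E
```

```text
t: 13.63
tcp_pos: [0.6688, -0.0036, 0.0801]
tool_rot: [-0.529, 0.466, -0.469, 0.531]
force: [0.0, -0.2, -0.2]
finger_gap: 0.21
t 13.78 now [ 0.6685 -0.0036  0.0797] yaw -82.81314422501174
shift cm [-0.15  0.16 -0.22] turn [-0.004  -0.0002  0.0014]
17.354406968792496 [-0.0004  0.0062  0.0042 -0.0002  0.0006  0.0005]
```

View pics/w14c.png

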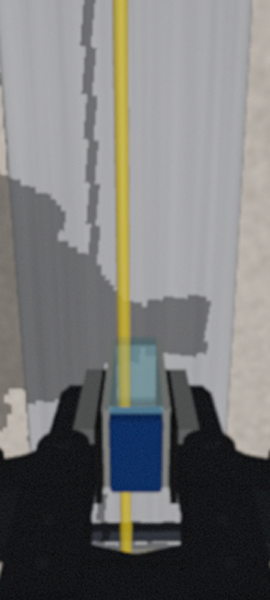

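View pics/s14c.png

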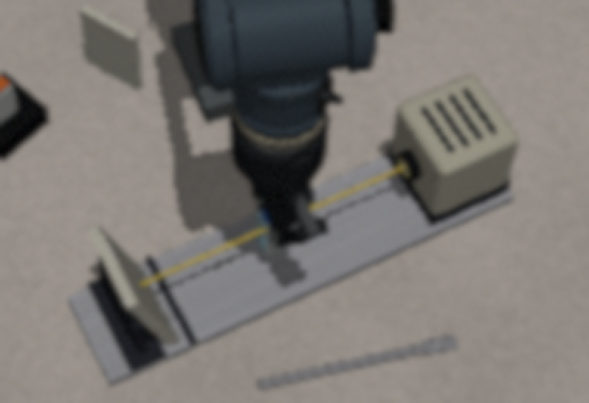

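View pics/d14c.png

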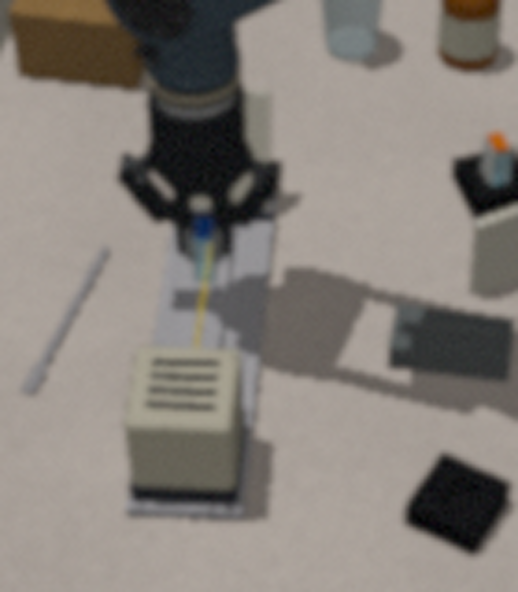

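The wrist view shows the beam entering the window left of its middle (crop col 124 vs the window's 118–158). Measuring the offset.

```bash
cat >> h.py <<'E'
def beamchk(nm='wrist'):
    np.set_printoptions(precision=4,suppress=True)
    s=load(nm);st=manip.sense();r=R.from_quat(st['tool_rot']);tp=st['tcp_pos']
    h=cv2.cvtColor(s['frame'],cv2.COLOR_RGB2HSV);m=(h[:,:,0]>20)&(h[:,:,0]<34)&(h[:,:,1]>120)
    yy,xx=np.nonzero(m);k=(xx>290)&(xx<350)&(yy<225);
    A=np.array([onz(s,(u,v),.065) for u,v in zip(xx[k],yy[k])]);c=np.polyfit(A[:,1],A[:,0],1)
    T=r.inv().apply(A-tp);t=np.polyfit(T[:,0],T[:,2],1)
    print('tcp',tp,'beam world x=',c,'deg',np.degrees(np.arctan(-c[0])),'beam tool z at cell',t[1],'slope',t[0],'n',k.sum())
    bx=c[0]*tp[1]+c[1];print('tcp x - beam x',tp[0]-bx,'tilt: tool y',r.as_matrix()[:,1])
    d=tp-C;print('along ys from C',d@ys,'across',d@xs)
E
python3 - <<'E'
from h import *
beamchk()
w=load('wrist');f=w['frame'][200:340,270:370,::-1];cv2.imwrite('pics/w14d.png',cv2.resize(f,None,fx=4,fy=4,interpolation=cv2.INTER_CUBIC))
E
```

```text
tcp [ 0.6685 -0.0036  0.0797] beam world x= [-0.129   0.6659] deg 7.3504653528709225 beam tool z at cell -0.0020930102572812924 slope 0.0030091227109658916 n 1773
tcp x - beam x 0.0020626977832679527 tilt: tool y [ 0.0041 -0.0009 -1.    ]
along ys from C 0.1124803488642159 across 0.0021936381665677482
```

View pics/w14d.png

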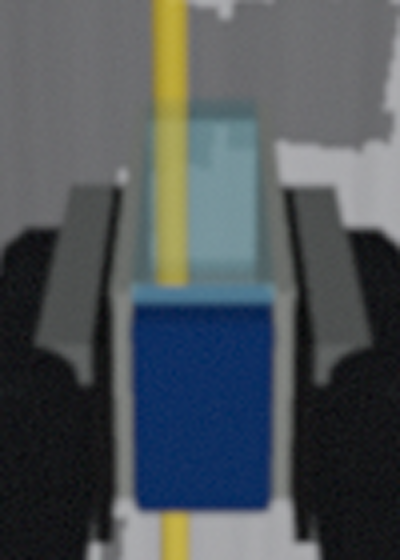

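```bash
cat >> h.py <<'E'
def zchk():
    np.set_printoptions(precision=4,suppress=True)
    s=load('wrist');P=cloud(s);h=cv2.cvtColor(s['frame'],cv2.COLOR_RGB2HSV)
    b=((abs(h[:,:,0].astype(int)-112)<14)&(h[:,:,1]>140)&(h[:,:,2]>30));b[:260]=0;b[335:]=0;b[:,:295]=0;b[:,350:]=0
    b=cv2.erode(b.astype(np.uint8),np.ones((5,5)))>0
    print('cap',b.sum(),np.nanmedian(P[b],0),np.nanstd(P[b],0))
    m=(h[:,:,0]>20)&(h[:,:,0]<34)&(h[:,:,1]>120);m[225:]=0;m[:,:290]=0;m[:,350:]=0
    m=cv2.erode(m.astype(np.uint8),np.ones((1,5)))>0
    for r in ((0,75),(75,150),(150,225)):
        q=P[r[0]:r[1]][m[r[0]:r[1]]];print('beam z',len(q),np.nanmedian(q,0))
    q=P[60:200,340:380].reshape(-1,3);print('plate z',np.nanmedian(q,0))
    q=P[60:200,280:300].reshape(-1,3);print('plate z',np.nanmedian(q,0))
E
python3 - <<'E'
from h import *
zchk()
E
```

```text
cap 1371 [ 0.6698 -0.0027  0.0957] [0.0033 0.006  0.0006]
beam z 341 [0.6539 0.0943 0.0669]
beam z 259 [0.6573 0.0676 0.0669]
beam z 273 [0.6615 0.0343 0.0668]
plate z [0.6856 0.0566 0.0119]
plate z [0.6456 0.0517 0.0119]
```

In the same image: cap at x=0.6698 vs beam 0.6662 (3.6 mm off), and cell centre 0.0667 vs beam 0.0649 (1.8 mm high). Correcting both.

```bash
python3 -m handwheel '[0,0.1,-0.2,0,0,0,1, 0,0.18,-0.36,0,0,0,1, 0,0.18,-0.36,0,0,0,1, 0,0.18,-0.36,0,0,0,1, 0,0.18,-0.36,0,0,0,1, 0,0.18,-0.36,0,0,0,1]';python3 - <<'E'
from h import *
w=snap('wrist','w15.png');beamchk();zchk()
f=w['frame'][200:340,270:370,::-1];cv2.imwrite('pics/w15d.png',cv2.resize(f,None,fx=4,fy=4,interpolation=cv2.INTER_CUBIC))
E
```

```text
t: 14.28
tcp_pos: [0.6644, -0.004, 0.0767]
tool_rot: [-0.53, 0.467, -0.468, 0.531]
force: [0.3, 0.3, -0.6]
finger_gap: 0.202
tcp [ 0.6644 -0.004   0.0767] beam world x= [-0.1288  0.6659] deg 7.3403694423716805 beam tool z at cell 0.002035717434088577 slope 0.0028708752441380823 n 1807
tcp x - beam x -0.0020669784134318414 tilt: tool y [ 0.0023 -0.0005 -1.    ]
along ys from C 0.11262663261718182 across -0.0019131502172761215
cap 1376 [ 0.6654 -0.0031  0.0923] [0.0033 0.006  0.0006]
beam z 375 [0.654  0.0928 0.0669]
beam z 283 [0.6571 0.0683 0.0669]
beam z 249 [0.6616 0.0334 0.0668]
plate z [0.6805 0.0566 0.0119]
plate z [0.6411 0.0517 0.0119]
```

View pics/w15d.png

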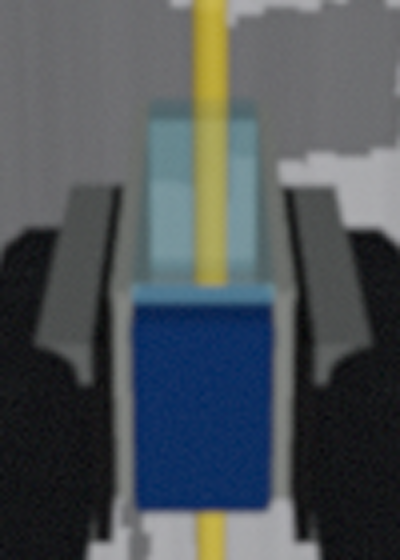

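```bash
python3 -m handwheel '[0,0,0,0,0,0,1, 0,0,0,0,0,0,1, 0,0,0,0,0,0,1, 0,0,0,0,0,0,1, 0,0,0,0,0,0,1, 0,0,0,0,0,0,1]';python3 - <<'E'
from h import *
w=snap('wrist','w16.png');beamchk();zchk()
E
```

```text
t: 14.83
tcp_pos: [0.6643, -0.004, 0.0767]
tool_rot: [-0.53, 0.467, -0.468, 0.531]
force: [0.5, -0.2, 0.2]
finger_gap: 0.207
tcp [ 0.6643 -0.004   0.0768] beam world x= [-0.1293  0.666 ] deg 7.364980627200697 beam tool z at cell 0.0021543574498136893 slope 0.0032893363324486623 n 1816
tcp x - beam x -0.0021856438452225735 tilt: tool y [ 0.0022 -0.0005 -1.    ]
along ys from C 0.1126552011516541 across -0.0019914650577068822
cap 1372 [ 0.6653 -0.0031  0.0923] [0.0033 0.006  0.0006]
beam z 375 [0.6539 0.0928 0.0669]
beam z 297 [0.6574 0.0675 0.067 ]
beam z 244 [0.6615 0.0339 0.0668]
plate z [0.6804 0.0566 0.0119]
plate z [0.6411 0.0516 0.0119]
```

```bash
python3 -m handwheel '[0,-0.15,0.1,0,0,0,1, 0,-0.15,0.1,0,0,0,1, 0,-0.15,0.1,0,0,0,1, 0,-0.15,0.1,0,0,0,1, 0,-0.15,0.1,0,0,0,1, 0,-0.15,0.1,0,0,0,1]';python3 - <<'E'
from h import *
w=snap('wrist','w17.png');beamchk();zchk()
f=w['frame'][200:340,270:370,::-1];cv2.imwrite('pics/w17d.png',cv2.resize(f,None,fx=4,fy=4,interpolation=cv2.INTER_CUBIC))
E
```

```text
t: 15.38
tcp_pos: [0.6653, -0.0039, 0.0782]
tool_rot: [-0.53, 0.467, -0.468, 0.531]
force: [-0.1, -0.6, -0.4]
finger_gap: 0.204
tcp [ 0.6652 -0.0039  0.0782] beam world x= [-0.1308  0.6661] deg 7.449702180782806 beam tool z at cell 0.0013087197098056265 slope 0.0048629918199939205 n 1740
tcp x - beam x -0.001335704387103731 tilt: tool y [ 0.0021 -0.0005 -1.    ]
along ys from C 0.11265644850684406 across -0.001066681903290324
cap 1376 [ 0.6663 -0.0029  0.0938] [0.0033 0.006  0.0006]
beam z 304 [0.6539 0.0932 0.0669]
beam z 286 [0.6573 0.0666 0.0669]
beam z 250 [0.6617 0.0331 0.0668]
plate z [0.6816 0.0566 0.0119]
plate z [0.6419 0.0515 0.0119]
```

View pics/w17d.png

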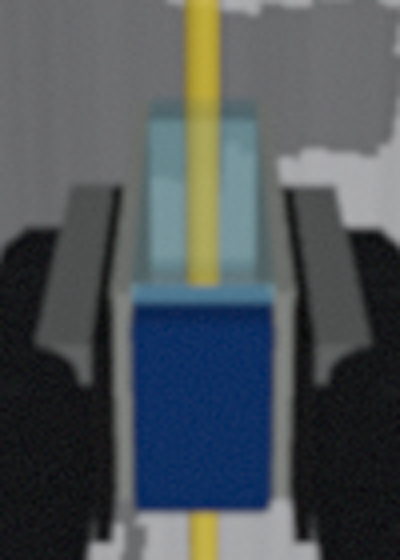

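The beam (crop col 204) now passes through the window's middle (203). Cell centre height is 64.8 mm and the half-way error about 1 mm. Final check of tile and bystanders.

```bash
python3 - <<'E'
from h import *
s=snap('scene','s18.png');d=snap('side','d18.png')
a=cv2.resize(s['frame'][120:310,130:420,::-1],None,fx=2.6,fy=2.6,interpolation=cv2.INTER_CUBIC);cv2.imwrite('pics/s18c.png',a)
O=C-[0,0,.012];P=cloud(s)-O;L=np.stack([P@xs,P@ys,P[...,2]],-1)
k=(abs(L[...,0])<.06)&(L[...,1]>-.06)&(L[...,1]<.02)&(L[...,2]>.1)&(L[...,2]<.14)
print('tile top',L[k].mean(0),L[k][:,0].min(),L[k][:,0].max())
im0=cv2.imread('pics/scene0.png').astype(int);im1=s['frame'][:,:,::-1].astype(int)
for n,(x,y) in dict(orange=(230,215),reagent=(163,243),beaker=(173,280),dish=(158,218),jar=(463,190),weight=(430,166),spat=(345,297),small=(265,195)).items():
    print(n,abs(im0[y-12:y+12,x-12:x+12]-im1[y-12:y+12,x-12:x+12]).mean())
print(abs(manip.sense()['qd']).max())
E
```

```text
tile top [ 0.00204854 -0.03156406  0.11678199] -0.041265335141081244 0.04033087190528082
orange 5.127314814814815
reagent 4.590277777777778
beaker 7.0688657407407405
dish 8.518518518518519
jar 6.430555555555555
weight 8.096064814814815
spat 9.173032407407407
small 7.697916666666667
0.002063191667189782
```

View pics/s18c.png

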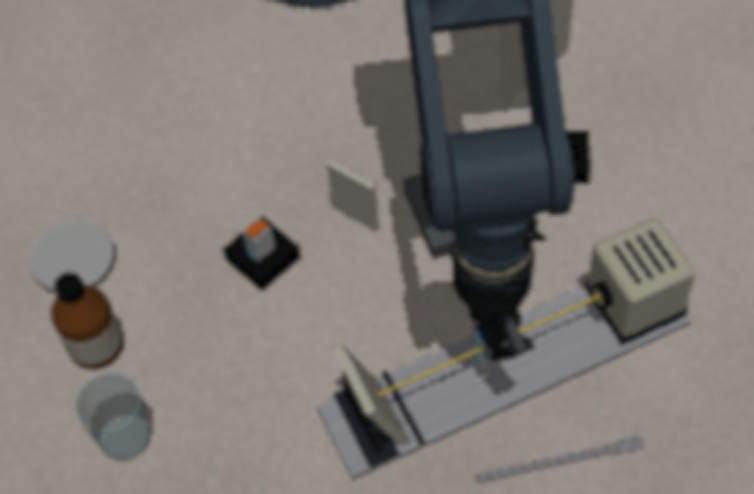

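The tile is leaning on its rest with the beam ending on it (380,392), the cell is held in the beam (490,340), and the bystanders have not moved. Handing in.

```bash
python3 -c "
from station import manip
print(manip.sign_off())"
```

```text
the job is handed in; nothing more can be done
None
```

The tile is leaning on the rest and the blue-capped cell is held upright in the beam. The job was handed in at about 15.5 s, with the arm still gripping the cell.

- **Tile:** I took the middle-sized plate out of the grey stand, set its foot in the channel and let it lean on the rest. After release it measured 0.305 rad from upright, yaw within 0.4° of square to the beam, and centred within about 2 mm.
- **Cell:** I gripped it by the frosted faces at 30–35 N and lifted it straight out. The last wrist picture has the beam in the middle of the window (within 0.3 mm) and the cell's centre at 64.8 mm. It is square to the beam within 0.3° and within about 1 mm of half-way between the lamp snout and the tile.
- **Bystanders:** in the last scene picture the orange-capped cell and the other things near the station look unmoved. Jar and weight, outside that crop, were checked only by comparing with the first picture; small differences there looked like noise or shadow.

**Checks that disagreed:** the arm's reported position differed from the camera by about 1–1.5 mm at the cell. My first placing was 3.6 mm off sideways and 1.8 mm high. I corrected it in two steps using cell and beam in the same picture, and trusted that over the arm's reading. My first correction overshot the height.

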